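Unload the engraved brass plate into the chute

TASK

The brass name plate on the engraving machine is finished: swing its red-knobbed gate well clear, a quarter turn or so, then press a fingertip on the plain end of the plate, slide it flat out of its nest and push it off the ledge so that it drops down the chute into the catch tray. Press just firmly enough to move it, as the polished face marks easily, and do not skid onto the engraving; leave the black blank and its gate shut in the other nest, and disturb nothing else on the table.

Things in the scene. Friction and masses are not known exactly. Their poses are not given: they have to be found in the camera images.
- engraver: Grey desktop engraving machine, fixed; new place, yaw and height each time (levelling feet: origin up to 10 mm below the table top). Origin under the middle of its nest block; z up, +y to its column, -y to ledge and chute. Head and spindle begin 200 mm along +y, at z = 175 mm. The aluminium nest block spans x -95 to 95, y -45 to 60 mm. All coordinates below are mm in this frame.
- nest_near (a point): Middle of the near pocket's floor, (-33, 2.5, 94). Pocket 46 mm wide; at +y it ends in a steel back stop (face y = 50, top z = 107), at -y it is open and its floor ends at the ledge. Side walls and middle rib stand 5 mm over the floor, flush with the plates' faces, so a plate in its pocket can be touched only on its face.
- nest_far (a point): The same point of the far pocket, (33, 2.5, 94).
- ledge (a point): Middle of the straight edge where both pocket floors end, (0, -45, 94). Below it a smooth steel chute 130 mm wide slopes down to -y at 35 degrees, from 14 mm under the ledge to the catch tray. A plate tips off by itself once its centre is some 15 mm past the edge and nothing presses on it.
- tray (a point): Centre of the floor of the catch tray at the foot of the chute, (0, -192, 13); 130 (x) x 110 mm (y) inside, walls 32 mm above its floor.
- plate: Finished brass plate, 44 (x) x 80 (y) x 5 mm, 0.15 kg; origin at the centre of its underside. Engraved on its -y half, plain at +y > 4 mm, by the back stop: press there. Starts in either pocket, centre x = -34 or 34, y = 6 to 9, face z = 99. A sprung pin in the rib holds it sideways: pressed under 7 N the finger skids; shut fingertips pressing with 8 to 10 N drag it at 30 mm/s. Over 14 N marks it.
- blank: Black unengraved blank of the same size, lying likewise in the other pocket; it stays there. Origin at the centre of its underside.
- gate_near (a joint): Gate of the near pocket: flat steel arm on a vertical pivot at x = -80, y = -40. 0 = shut across the pocket's open end, over the plate's last 10 mm (up to 0.08 at the start). Grows to 1.75 rad (stop) as its knob end swings first to -y, over the chute, then outwards to -x; 1.57 = arm along -y. Takes about 1.5 N at the knob and stays where left. Arm top z = 107.5.
- gate_far (a joint): Gate of the far pocket: mirror image, pivot at x = 80, y = -40; its knob end swings first to -y, then outwards to +x.
- pivot_near (a point): Point on the near gate's pivot axis, at the knob point's height: (-80, -40, 130.5).
- pivot_far (a point): The same on the far gate's pivot axis: (80, -40, 130.5).
- knob_near (a point): Point on the axis of the near gate's upright round red knob, 47 mm from the pivot axis, z = 130.5. The knob is 12 mm thick, from z = 107.5 to 143.5.
- knob_far (a point): The same point in the far gate's knob.
- telephone: Cream desk telephone, 205 x 160 x 76 mm. Bystander, to be left alone like those below. Origin at the centre of the underside.
- tin: Blue tin, 74 mm across, 110 mm high.
- cup_trophy: Brass cup, 80 mm across, 140 mm high.
- brush: Brush lying on the table beyond the machine.
- oiler: Red oil can, 72 mm across, 90 mm high, with a thin spout.
Things that resemble listed ones, but are neither listed nor needed, are in the scene too. There is more than one size of the plate; the one meant has the size given above.

How it is judged:
On the way, in this order (a step that is already met when the one before it is completed fails the run):
1. the brass plate's gate is swung clear (past 1.3 rad) while the plate still lies in its nest (((x of blank in the frame of engraver above 0 m and value of joint gate_near above 1.3 rad) or (x of blank in the frame of engraver below 0 m and value of joint gate_far above 1.3 rad)) and y of plate in the frame of engraver above 0.001 m), for 0.1 s.
2. the plate has been slid along the nest, lying flat, until a quarter of it overhangs the ledge (y of plate in the frame of engraver between -0.085 and -0.025 m and z of plate in the frame of engraver below 0.097 m and angle between plate's own z axis and vertical below 0.08 rad).
3. the plate has dropped down the chute into the catch tray (y of plate in the frame of tray below 0.06 m and z of plate in the frame of tray below 0.03 m), for 0.2 s.
At the end, for the whole second after the job is handed in: the brass plate lies at rest in the catch tray at the foot of the chute (its centre within the tray's walls and less than 30 mm above its floor), its gate is open past 1.3 rad, and the black blank is within 6 mm of its start with its gate shut (below 0.2 rad) (all of step 3 and x of plate in the frame of tray between -0.06 and 0.06 m and y of plate in the frame of tray above -0.055 m and linear speed of plate below 0.02 m/s and ((x of blank in the frame of engraver above 0 m and value of joint gate_near above 1.3 rad and value of joint gate_far below 0.2 rad) or (x of blank in the frame of engraver below 0 m and value of joint gate_far above 1.3 rad and value of joint gate_near below 0.2 rad)) and distance of blank from where it was at the start of the episode below 0.006 m); the robot touches nothing.
It fails at once if the fingers press or strike the brass plate with more than 14 N (contact force between plate and the arm above 14 N).
It fails at once if the grasp point is over the engraving (less than 4 mm from the plate's middle towards its plain end, or beyond) while the fingers press on the plate with more than 2 N (contact force between plate and the arm above 2 N and y of the grasp point in the frame of plate below 0.004 m).
It fails at once if the black blank is shifted by more than 6 mm or its gate opened past 0.2 rad (distance of blank from where it was at the start of the episode above 0.006 m or (x of blank in the frame of engraver above 0 m and value of joint gate_far above 0.2 rad) or (x of blank in the frame of engraver below 0 m and value of joint gate_near above 0.2 rad)).
It fails at once if a bystander is shifted by more than 20 mm (distance of any of telephone, tin, cup_trophy, brush, oiler from where it was at the start of the episode above 0.02 m).
It also fails if it takes over 64 s, if anything falls off the work surface, if the arm or the gripper's body presses on something with over 40 N, if the wrist force passes 120 N, or if a joint passes its speed limit or range.

ROBOT

A 7-joint arm with a two-finger parallel gripper is mounted at the origin on the work surface. World frame = base frame: x ahead of the robot, y to its left, z up, the work surface at z = 0. Lengths are in m, angles in rad, forces in N, time in s.
With the tool pointing down it reaches from about 0.425 to 1.025 m from the base axis. Payload 9.4 kg.
Tool frame: the origin (TCP) lies on the centre line of the jaws, within the pads' length; the fingertips stand 25 mm ahead of it and the grasp point (between the pads) lies 6 mm ahead of it (tip_extent is the distance from the TCP to the fingertips, in m); z points along the fingers, y is the direction in which the jaws open and shut (so a half turn about z gives the same grasp; the last joint's range is limited). The gripper opens to 85 mm and grips with 20 to 120 N. Pads are 22 mm wide; open, the fingers measure 114 mm over their backs; the gripper's body (76 mm by 85 mm) begins 54 mm behind the grasp point. The pads swing forward as they close: fully open they stand 13 mm farther back than shut.
Start: joints at [1.175, 0.599, -0.003, 1.599, 0.002, 0.943, -0.08], TCP at [0.227, -0.688, 0.256] pointing down, gripper open.
Joint ranges: [-2.57, 2.57], [-0.35, 1.97], [-1.29, 1.29], [0.11, 2.56], [-1.05, 4.19], [0.11, 1.86], [-2.63, 2.63]. Speed limits (rad/s): [2.22, 2.22, 3.01, 3.01, 3.14, 3.14, 3.14].

INTERFACE

Orientations are given as a unit quaternion [x, y, z, w].
In Python, from rig import * gives the robot as it stands. The module is installed in compiled form; this text tells all that it offers.
- The arm moves only by the tool apply_moves, never from a script. Its argument "moves" is text: rows parted by semicolons, each of 5 numbers parted by spaces: the shift along the tool's x, y, z in units of 25 mm (1.0 is 25 mm), then the turn about the tool's z in units of 5 degrees (1.0 is 5 degrees), then the finger opening in mm, from 0 to 85.4. In form: tx ty tz turn fingers; .... A call has 1 to 12 rows; each row shifts and turns the commanded pose from where the row before left it, along the tool's axes as they then stand; what a row does not reach is not made up. A row lasts 1/12 s, in which the tool goes at most 41.7 mm and 7.16 degrees, less where a joint would pass 70% of its speed; a pose out of reach is approached as far as the arm can. A call is refused whole if a number of a shift passes 1 or a number of a turn 1, either way. A call with a gripper value outside its range is refused whole. The fingers move at their own pace and stop on an object; "force" is the grip in N (left out, the last holds). Time passes only in rows, so rows that do not move let the fingers close. It gives the time, the measured TCP pose, the force and the opening at its end, in the units of the state.
- get_obs(): the state, without advancing time (a new reading comes with each control period).
- grab_frame(name): name is "scene" or "top" or "wrist"; returns (picture, depth): 480x640x3 uint8, blue, green, red; 480x640 float32, m along the optical axis (not along the pixel's ray), 0 where there is no reading.
- camera_info(name): a dict with "vfov" (degrees; the focal length in pixels is half the picture's height over the tangent of half this angle, whatever the lens; pixels are square), "cx", "cy" (the principal point, pixels), "pose" (4x4, takes a point from camera to world coordinates). Camera axes: x right, y down, z forward; pixel columns grow to the right and rows downward; lengths in m; the calibration is good to about 2 mm. A picture is of the moment at which its call begins: read the wrist's pose just before it. camera_info takes no time and is no camera call; for the wrist camera it gives the pose at the moment of the call.
- job_done(): hands the job in, once; it reports no verdict.
Trained networks look in the newest picture that a camera, given by its name, has taken for a name from the list of things; names that differ only in an ending like _2 or _b are one class to them, and where a whole thing is asked for, a point or a joint stands for the part that bears it (a point fixed in the world has none). Each returns a list of dicts, best first, with "confidence" (0 to 1); they miss things now and then, are a little off and sometimes report something else, mostly with a low value. They report only what shows in the picture. A call takes as long as a camera call. They do not tell look-alikes from the thing itself.
- find_in(camera, query): "extent" ([left, top, right, bottom] in pixels, round what is visible of it).
The state is a dict: "time_s": time; "joint_pos": joint angles; "dq": joint speeds; "effort": joint torques, N m; "tcp_pos": TCP position; "orientation": TCP orientation; "wrist_force": force on the tool from outside, world axes, zero at the start; "moment": the same for the moment, N m; "grip_width": opening from 0.0 (shut) to 1.0 (fully open).
Only numpy, scipy, OpenCV 4.12 (cv2) and the standard library are available. Lean on these libraries where they do the work, as an engineer would, in place of code of your own. Each camera call takes 0.05 s, during which the arm holds its last target. There are 200 camera calls.

## Working session

There is one attempt and no reset: what is moved stays moved. The work goes in short steps, Python scripts to look and compute and a tool call to move; the robot and the scene stay as the last step left them, time stands still between calls to the robot, and variables do not carry over. Pictures are saved under pics/ and viewed, about 8 in all and at most 12, crops included, and the job is handed in when it is done.

Besides the shell and the picture viewer there is one more tool, called after ">>>" by a JSON object that holds its "api" and its "payload", one argument or row to a line. apply_moves: Moves the arm, as the interface text tells. Its arguments: {"type":"object","properties":{"moves":{"type":"string"},"force":{"type":"number"}},"required":["moves"]}

```bash
mkdir -p pics
cat > h.py <<'E'
from rig import *
import numpy as np, cv2
def K(name):
    c=camera_info(name); f=240/np.tan(np.radians(c['vfov'])/2); return f,c['cx'],c['cy'],np.array(c['pose'])
def cloud(name,d):
    f,cx,cy,P=K(name); v,u=np.mgrid[0:480,0:640]
    p=np.stack([(u-cx)/f*d,(v-cy)/f*d,d],-1)
    return p@P[:3,:3].T+P[:3,3]
def proj(name,p):
    f,cx,cy,P=K(name); q=(np.asarray(p)-P[:3,3])@P[:3,:3]; return q[...,:2]/q[...,2:]*f+[cx,cy]
E
python3 - <<'E'
from h import *
o=get_obs(); print({k:np.round(v,3) for k,v in o.items()})
for n in ("scene","top"):
    im,d=grab_frame(n); cv2.imwrite(f"pics/{n}0.png",im); np.save(f"{n}.npy",d); print(n,np.round(K(n)[3],3).tolist(),K(n)[:3])
    for q in ("engraver","plate","blank","knob_near"):
        print(q,[(np.round(r['extent']).tolist(),round(r['confidence'],2)) for r in find_in(n,q)])
E
```

```text
{'time_s': np.float64(0.0), 'joint_pos': array([ 1.175,  0.6  , -0.003,  1.6  ,  0.002,  0.943, -0.08 ]), 'dq': array([-0.   ,  0.001, -0.   ,  0.001, -0.001, -0.002, -0.001]), 'effort': array([ 1.0000e-03, -7.7645e+01,  1.5660e+00, -2.5802e+01,  1.2000e-02,
        9.0000e-03, -0.0000e+00]), 'tcp_pos': array([ 0.227, -0.688,  0.255]), 'orientation': array([ 0.987,  0.159, -0.   , -0.001]), 'wrist_force': array([-0.216, -0.503,  0.448]), 'moment': array([-0.015,  0.049,  0.033]), 'grip_width': np.float64(1.0)}
scene [[-0.774, 0.539, -0.332, 0.947], [0.633, 0.65, -0.421, 0.201], [-0.011, -0.536, -0.844, 1.068], [0.0, 0.0, 0.0, 1.0]] (np.float64(582.5966352382246), 322.3994482563264, 239.13221297253043)
engraver [([337.0, 245.0, 640.0, 479.0], 0.89)]
plate [([431.0, 235.0, 488.0, 279.0], 0.83), ([413.0, 348.0, 444.0, 389.0], 0.7), ([254.0, 261.0, 292.0, 314.0], 0.61)]
blank [([436.0, 324.0, 479.0, 374.0], 0.72)]
knob_near [([337.0, 245.0, 640.0, 480.0], 0.72), ([433.0, 307.0, 470.0, 333.0], 0.56)]
top [[0.011, -0.997, 0.077, 0.492], [-1.0, -0.01, 0.015, -0.274], [-0.015, -0.077, -0.997, 1.328], [0.0, 0.0, 0.0, 1.0]] (np.float64(563.1936024960543), 313.8886962800418, 237.58216978672502)
engraver [([0.0, 157.0, 306.0, 310.0], 0.59)]
plate [([168.0, 224.0, 204.0, 249.0], 0.74), ([313.0, 176.0, 362.0, 231.0], 0.55)]
blank [([162.0, 254.0, 194.0, 282.0], 0.59)]
knob_near [([190.0, 264.0, 210.0, 296.0], 0.7)]
```

View pics/scene0.png

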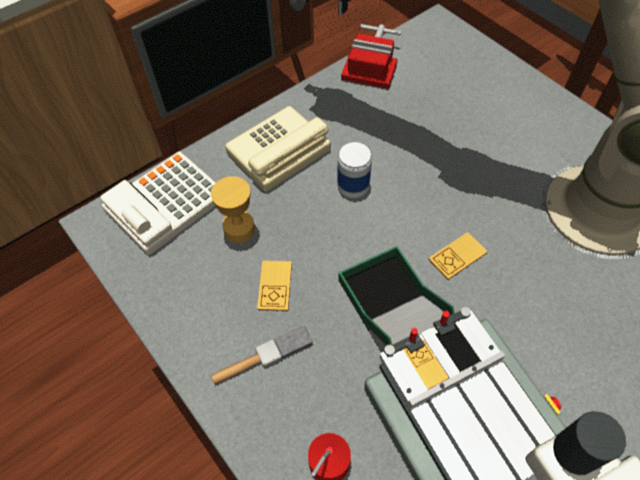

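View pics/top0.png

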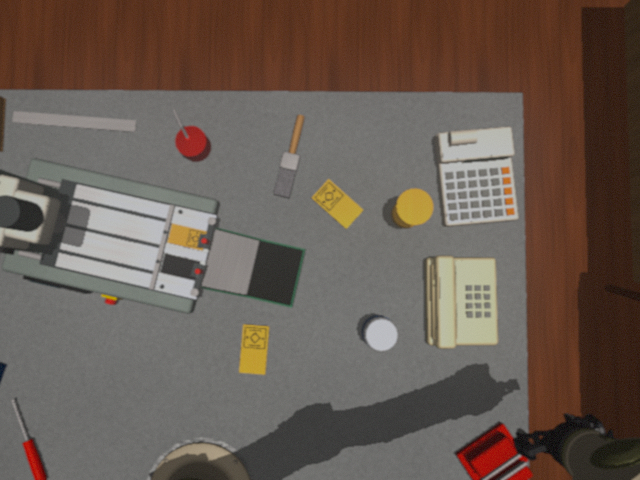

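The top view shows the machine at left, with the brass plate in its nest at about (188,237) and the black blank at (180,267). The loose brass plates at (337,204) and (254,349), seen in the scene view at (275,285) and (458,255), are look-alikes lying on the table. The plate meant is the one in the nest, which is the far pocket (+x). I'll enlarge it to confirm and to measure the engraver.

Run:
```python
from h import *
im=cv2.imread("pics/top0.png"); d=np.load("top.npy"); c=cloud("top",d)
cv2.imwrite("pics/crop1.png",cv2.resize(im[190:320,140:320],None,fx=4.4,fy=4.4,interpolation=cv2.INTER_CUBIC))
hsv=cv2.cvtColor(im,cv2.COLOR_BGR2HSV)
for (r0,r1,c0,c1) in ((228,252,195,215),(260,285,188,210)):
    s=hsv[r0:r1,c0:c1]; m=((s[...,0]<8)|(s[...,0]>172))&(s[...,1]>120)&(s[...,2]>90)
    p=c[r0:r1,c0:c1][m]; print("knob",m.sum(),np.round(p.mean(0),4),np.round(p.max(0),4)); t=p[p[:,2]>p[:,2].max()-.012]; print(len(t),np.round(t.mean(0),4))
m=(hsv[...,0]>15)&(hsv[...,0]<30)&(hsv[...,1]>130); m[:, :165]=0;m[:,215:]=0;m[:220]=0;m[255:]=0
p=c[m];print("plate",m.sum(),np.round(p.mean(0),4),np.round(np.percentile(p,[2,98],axis=0),4).tolist(), np.round(np.median(p,0),4))
q=c[240:300,165:200].reshape(-1,3); print("block z",np.round(np.percentile(q[:,2],[10,30,50,70,90]),4))
# tray: inside dark
m=(im.max(2)<45)&(d>0); m[:230]=0;m[310:]=0;m[:,235:]*=1;m[:,:245]=0;m[:,305:]=0
cn,_=cv2.findContours(m.astype(np.uint8),0,2); b=max(cn,key=cv2.contourArea); r=cv2.minAreaRect(b);print("tray",r); 
pt=np.int32(np.round(r[0])); print(np.round(c[pt[1],pt[0]],4))
```

```text
knob 32 [ 0.5753 -0.0214  0.1319] [ 0.5815 -0.0152  0.138 ]
26 [ 0.5752 -0.0209  0.1341]
knob 29 [ 0.5107 -0.0083  0.1313] [0.5175 0.0035 0.1398]
26 [ 0.5106 -0.0089  0.134 ]
plate 538 [0.5879 0.0305 0.0928] [[0.5653, -0.0056, 0.0858], [0.61, 0.0632, 0.0959]] [0.5881 0.0309 0.0904]
block z [0.0851 0.0889 0.0904 0.0922 0.0978]Traceback (most recent call last):
  File "<stdin>", line 12, in <module>
numpy._core._exceptions._UFuncOutputCastingError: Cannot cast ufunc 'multiply' output from dtype('int64') to dtype('bool') with casting rule 'same_kind'
```

View pics/crop1.png

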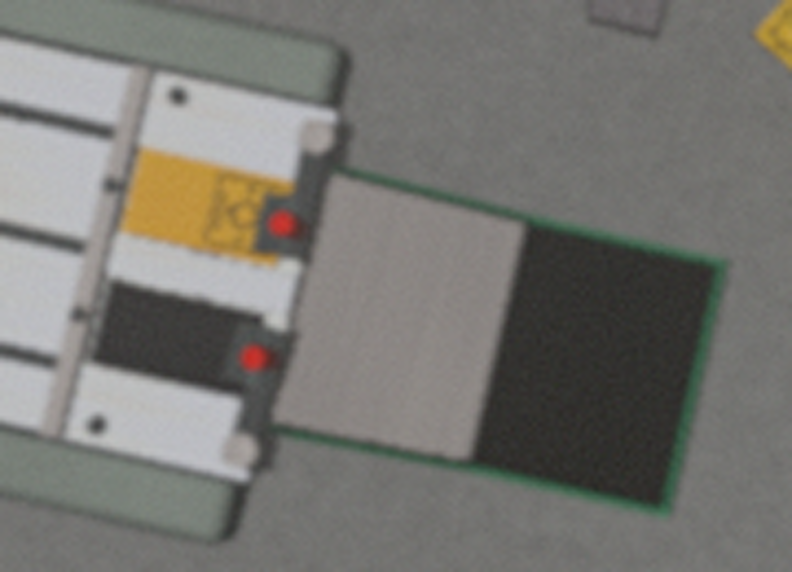

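```bash
cat >> h.py <<'E'
def ray(name,uv,z):
    f,cx,cy,P=K(name); r=P[:3,:3]@np.array([(uv[0]-cx)/f,(uv[1]-cy)/f,1]); return P[:3,3]+r*(z-P[2,3])/r[2]
E
python3 - <<'E'
from h import *
d=np.load("top.npy"); c=cloud("top",d)
g=lambda u,v:(140+(u+.5)/4.4-.5,190+(v+.5)/4.4-.5)
z0=-.0085
pts=[((318,135),(80,-40,112)),((241,449),(-80,-40,112)),((722,263),(67,-249,47)),((668,512),(-67,-249,47)),((340,168),(67,-47,75)),
 ((136,149),(56,47.5,99)),((120,231),(12,47.5,99))]
for uv,_ in pts[:2]:
    u,v=map(int,map(round,g(*uv))); print("cap z",np.round(np.median(c[v-1:v+2,u-1:u+2,2]),4))
W=np.array([ray("top",g(*uv),e[2]/1e3+z0) for uv,e in pts]); E_=np.array([e for _,e in pts])/1e3
n=[0,1]
for n in ([0,1],[0,1,2,3],list(range(7))):
    A,B=E_[n,:2],W[n,:2]; a,b=A-A.mean(0),B-B.mean(0)
    th=np.arctan2((a[:,0]*b[:,1]-a[:,1]*b[:,0]).sum(),(a*b).sum()); R=np.array([[np.cos(th),-np.sin(th)],[np.sin(th),np.cos(th)]])
    t=B.mean(0)-R@A.mean(0); print(len(n),"yaw",round(th,4),"t",np.round(t,4)); print(np.round((W[:,:2]-t)@R*1e3-E_[:,:2]*1e3,1).tolist())
k=np.array([[.5752,-.0209],[.5106,-.0089]]);print("knobs e",np.round((k-t)@R*1e3,1))
P=np.array(camera_info("wrist")['pose']);o=get_obs()
from scipy.spatial.transform import Rotation as Ro
T=np.eye(4);T[:3,:3]=Ro.from_quat(o['orientation']).as_matrix();T[:3,3]=o['tcp_pos'];print(np.round(np.linalg.inv(T)@P,3),K("wrist")[:3])
print("tool x,y world",np.round(T[:3,:2].T,3))
for e in ([-80,-40],[80,-40],[33,-40],[34,30],[33,-92],[0,-192]): print(e,np.round(R@np.array(e)/1e3+t,4))
E
```

```text
cap z 0.1032
cap z 0.1035
2 yaw -0.2161 t [0.5526 0.025 ]
[[-0.1, 0.0], [0.1, 0.0], [-1.1, 1.3], [1.0, -0.6], [1.2, -0.1], [-2.7, 3.2], [-0.7, 1.0]]
4 yaw -0.2143 t [0.5524 0.0252]
[[0.1, -0.3], [0.3, -0.0], [-1.3, 1.0], [0.8, -0.7], [1.4, -0.3], [-2.3, 3.0], [-0.3, 0.8]]
7 yaw -0.2112 t [0.5521 0.0257]
[[0.4, -1.0], [0.6, -0.2], [-1.6, 0.4], [0.5, -0.9], [1.6, -1.0], [-1.8, 2.4], [0.3, 0.3]]
knobs e [[ 32.4 -40.7]
 [-33.3 -42.5]]
[[ 0.001 -0.955 -0.297  0.075]
 [ 1.     0.     0.001 -0.001]
 [-0.001 -0.297  0.955 -0.117]
 [ 0.     0.     0.     1.   ]] (np.float64(390.30274837217166), 317.80221921688883, 232.50004754539066)
tool x,y world [[ 0.95   0.313 -0.   ]
 [ 0.313 -0.95  -0.   ]]
[-80, -40] [0.4655 0.0034]
[80, -40] [ 0.6219 -0.0302]
[33, -40] [ 0.576  -0.0203]
[34, 30] [0.5916 0.0479]
[33, -92] [ 0.5651 -0.0712]
[0, -192] [ 0.5118 -0.162 ]
```

>>> {"api": "apply_moves", "payload": {
  "moves": "0.5 -0.5 0 0 40;1 -0.97 0 0 40;1 -0.97 0 0 40;1 -0.97 0 0 40;1 -0.97 0 0 40;1 -0.97 0 0 40;1 -0.97 0 0 40;1 -0.97 0 0 40;1 -0.97 0 0 40;1 -0.97 0 0 40;1 -0.97 0 0 40;1 -0.97 0 0 40",
  "force": 20
}}

```text
time_s: 1.5
tcp_pos: [0.4133, -0.3317, 0.2566]
orientation: [0.987, 0.159, 0.0, 0.0]
wrist_force: [0.3, 0.4, 0.0]
grip_width: 0.469
```

>>> {"api": "apply_moves", "payload": {
  "moves": "1 -0.97 0 0 40;1 -0.97 0 0 40;1 -0.97 0 0 40;1 -0.97 0 0 40;1 -0.97 0 0 40;0 0 0 1 40;0 0 0 1 40;0 0 0 1 40;0 0 0 1 40;0 0 0 1 40;0 0 0 1 40;0 0 0 0 40"
}}

```text
time_s: 2.5
tcp_pos: [0.4935, -0.1787, 0.2564]
orientation: [0.995, -0.104, 0.0, 0.0]
wrist_force: [0.6, 0.6, 0.3]
grip_width: 0.468
```

>>> {"api": "apply_moves", "payload": {
  "moves": "0.27 -0.98 0 0 40;0.27 -0.98 0 0 40;0.27 -0.98 0 0 40;0.27 -0.98 0 0 40;0.27 -0.98 0 0 40;0.27 -0.98 0 0 40;0.27 -0.98 0 0 40;0 0 0 0 40;0 0 0 0 40"
}}

```text
time_s: 3.25
tcp_pos: [0.575, -0.019, 0.2561]
orientation: [0.995, -0.1, -0.0, -0.0]
wrist_force: [0.7, -0.3, -0.7]
grip_width: 0.467
```

```bash
cat >> h.py <<'E'
YAW,T0,Z0=-.214,np.array([.5524,.0252]),-.0085
def w(e,yaw=YAW,t=T0):
    e=np.atleast_2d(np.array(e,float))/1e3; R=np.array([[np.cos(yaw),-np.sin(yaw)],[np.sin(yaw),np.cos(yaw)]])
    return np.c_[e[:,:2]@R.T+t,e[:,2]+Z0]
def inv(p,yaw=YAW,t=T0):
    p=np.atleast_2d(p); R=np.array([[np.cos(yaw),-np.sin(yaw)],[np.sin(yaw),np.cos(yaw)]])
    return np.c_[(p[:,:2]-t)@R,p[:,2]-Z0]*1e3
E
python3 - <<'E'
from h import *
o=get_obs();print(o['time_s'],np.round(o['tcp_pos'],4),np.round(o['orientation'],3))
i=K("wrist"); im,d=grab_frame("wrist"); cv2.imwrite("pics/w1raw.png",im); np.save("w1.npy",d); np.save("w1P.npy",i[3])
c=cloud("wrist",d)
E3=[(80,-40,112),(-80,-40,112),(33,-40,143.5),(-33,-40,143.5),(95,-45,99),(-95,-45,99),(56,47.5,99),(12,47.5,99),(56,-45,94),(12,-45,94)]
v=im.copy()
for p in proj("wrist",w(E3)): cv2.drawMarker(v,tuple(int(round(x)) for x in p),(255,0,255),cv2.MARKER_CROSS,9,1)
cv2.imwrite("pics/w1.png",v)
hsv=cv2.cvtColor(im,cv2.COLOR_BGR2HSV); m=((hsv[...,0]<8)|(hsv[...,0]>172))&(hsv[...,1]>120)&(hsv[...,2]>80)
n,l,s,ce=cv2.connectedComponentsWithStats(m.astype(np.uint8))
for k in range(1,n):
    if s[k,4]>60:
        p=c[l==k]; t=p[p[:,2]>np.percentile(p[:,2],98)-.01]; print(s[k],"e of top",np.round(inv(t.mean(0)),1),len(t),np.round(inv(p).max(0),1))
E
```

```text
3.25 [ 0.575  -0.019   0.2561] [ 0.995 -0.1   -0.    -0.   ]
[311 213  17  29 401] e of top [[ 32.8 -40.8 143. ]] 276 [106.3 -35.6 381.9]
[313 296  17  36 487] e of top [[-31.2 -42.7 144.3]] 273 [106.3 -37.5 381.9]
```

View pics/w1.png

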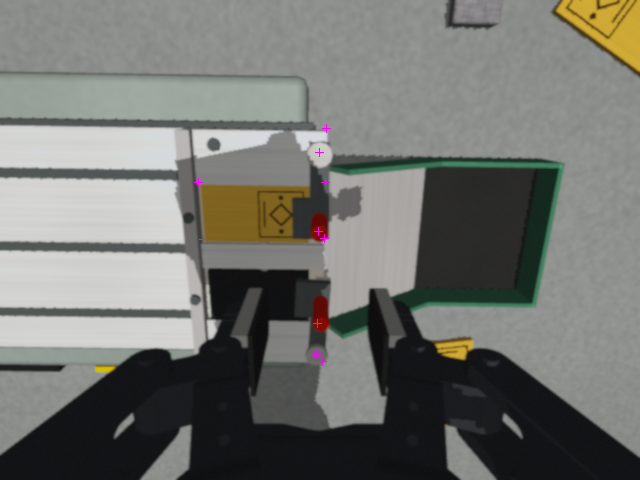

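The wrist view shows the predicted points (magenta) within about 2 mm of the block, pivots and knobs. The far red knob is at (319,230) on the brass plate's gate, and the near one at (320,315). I'll go down astride the far knob.

>>> {"api": "apply_moves", "payload": {
  "moves": "0.06 0.1 0.8 0.15 40;0 0 0.9 0 40;0 0 0.9 0 40;0 0 0.9 0 40;0 0 0.8 0 40;0 0 0.5 0 40;0 0 0.2 0 40;0 0 0 0 40;0 0 0 0 40"
}}

```text
time_s: 4.05
tcp_pos: [0.5755, -0.0242, 0.1317]
orientation: [0.994, -0.109, 0.0, 0.0]
wrist_force: [1.1, 1.0, 1.2]
grip_width: 0.469
```

>>> {"api": "apply_moves", "payload": {
  "moves": "0 0 0 0 20;0 0 0 0 10;0 0 0 0 8;0 0 0 0 8;0 0 0 0 8;0 0 0 0 8;0 0 0 0 8",
  "force": 20
}}

```text
time_s: 4.63
tcp_pos: [0.5759, -0.0232, 0.1323]
orientation: [0.994, -0.109, 0.001, -0.0]
wrist_force: [-1.0, -0.5, 6.8]
grip_width: 0.132
```

>>> {"api": "apply_moves", "payload": {
  "moves": "0.007 0.164 0 -1 8;0.007 0.164 0 -1 8;0.007 0.164 0 -1 8;0.007 0.164 0 -1 8;0.007 0.164 0 -1 8;0.007 0.164 0 -1 8;0.007 0.164 0 -1 8;0.007 0.164 0 -1 8"
}}

```text
time_s: 5.3
tcp_pos: [0.5824, -0.0539, 0.1324]
orientation: [0.971, 0.241, 0.003, -0.0]
wrist_force: [6.9, 5.8, -0.9]
grip_width: 0.132
```

```bash
cat > st.py <<'E'
from h import *
o=get_obs();e=inv(o['tcp_pos'])[0];r=e[:2]-[80,-40];q=o['orientation']
print(round(float(o['time_s']),2),"tcp_e",np.round(e,1),"r",round(np.hypot(*r),1),"ang",round(np.arctan2(-r[1],-r[0]),3),"toolx-e deg",round(np.degrees(2*np.arctan2(q[1],q[0])-YAW),1),"F",np.round(o['wrist_force'],2),"w",round(float(o['grip_width']),3))
E
python3 st.py
```

```text
5.3 tcp_e [ 46.1 -70.9 140.9] r 45.8 ang 0.739 toolx-e deg 40.1 F [ 6.87  5.84 -0.92] w 0.132
```

Tracking the arc well; I'll continue to about 1.5 rad.

>>> {"api": "apply_moves", "payload": {
  "moves": "0.007 0.164 0 -1 8;0.007 0.164 0 -1 8;0.007 0.164 0 -1 8;0.007 0.164 0 -1 8;0.007 0.164 0 -1 8;0.007 0.164 0 -1 8;0.007 0.164 0 -1 8;0.007 0.164 0 -1 8;0.007 0.164 0 -1 8;0 0 0 0 8;0 0 0 0 8"
}}

```text
time_s: 6.22
tcp_pos: [0.6099, -0.0742, 0.1323]
orientation: [0.805, 0.593, 0.004, -0.0]
wrist_force: [3.8, 11.5, 0.9]
grip_width: 0.13
```

```bash
python3 st.py
```

```text
6.22 tcp_e [ 77.3 -84.9 140.8] r 45.0 ang 1.51 toolx-e deg 85.0 F [ 3.75 11.52  0.85] w 0.13
```

>>> {"api": "apply_moves", "payload": {
  "moves": "0 0 0 0 30;0 0 0 0 30;0 0 0 0 30;0 0 -0.7 0 30;0 0 -0.9 0 30;0 0 -0.9 0 30;0 0 0 -1 30;0.9 -0.35 0 0 10;0.95 -0.35 0 0 0;0.95 -0.35 0 0 0;0.95 -0.35 0 0 0;0.9 -0.33 0 0 0"
}}

```text
time_s: 7.22
tcp_pos: [0.5897, 0.045, 0.1938]
orientation: [0.78, 0.626, -0.0, 0.0]
wrist_force: [0.2, 0.2, 0.0]
grip_width: -0.005
```

>>> {"api": "apply_moves", "payload": {
  "moves": "0 0 0 0 0;0 0 0 0 0;0 0 0 0 0;0 0 0 0 0",
  "force": 40
}}

```text
time_s: 7.55
tcp_pos: [0.5902, 0.0429, 0.1936]
orientation: [0.78, 0.625, -0.0, 0.0]
wrist_force: [-0.4, 0.8, -0.3]
grip_width: -0.002
```

```bash
python3 st.py
python3 - <<'E'
from h import *
im,d=grab_frame("wrist"); c=cloud("wrist",d); e=inv(c.reshape(-1,3)).reshape(c.shape)
hsv=cv2.cvtColor(im,cv2.COLOR_BGR2HSV); m=(hsv[...,0]>12)&(hsv[...,0]<32)&(hsv[...,1]>120)&(abs(e[...,0]-33)<40)&(abs(e[...,1])<70)&(abs(e[...,2]-99)<12)
p=e[m]; print("plate",m.sum(),np.round(np.percentile(p,[1,50,99],axis=0),1).tolist())
v=im.copy()
for q in proj("wrist",w([(34,31,99),(56,47.5,99),(12,47.5,99),(56,-32.5,99),(12,-32.5,99),(80,-40,112),(80-47*np.cos(1.51),-40-47*np.sin(1.51),143.5)])): cv2.drawMarker(v,tuple(int(round(x)) for x in q),(255,0,255),cv2.MARKER_CROSS,9,1)
cv2.imwrite("pics/w2.png",v)
t,_=grab_frame("top"); cv2.imwrite("pics/top2.png",cv2.resize(t[190:320,140:320],None,fx=4,fy=4))
E
```

```text
7.55 tcp_e [ 33.2  25.3 202.1] r 80.4 ang -0.949 toolx-e deg 89.7 F [-0.42  0.78 -0.29] w -0.002
plate 6216 [[11.0, -9.9, 96.4], [32.1, 22.8, 98.0], [53.2, 48.5, 99.5]]
```

View pics/w2.png

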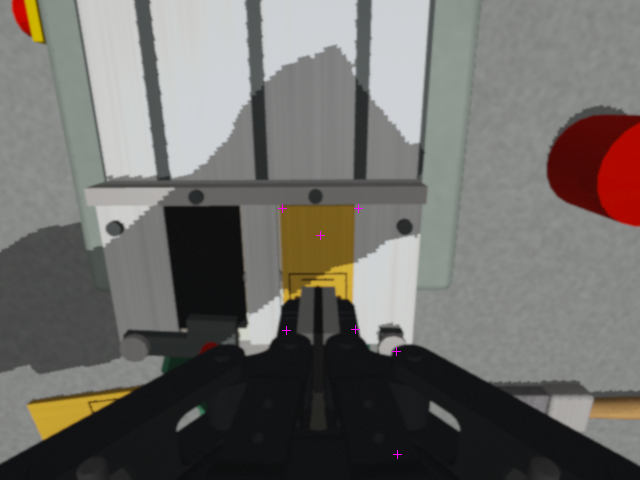

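The wrist view shows the plain brass end at (318,240) against the back stop, with the engraving beginning at about v=273 and the shut fingers above it. My markers agree within about 2 mm. I'll go down onto the plain end, slowly at the last.

>>> {"api": "apply_moves", "payload": {
  "moves": "0.27 0 0.6 0 0;0 0 0.7 0 0;0 0 0.6 0 0;0 0 0.4 0 0;0 0 0.3 0 0;0 0 0.1 0 0;0 0 0 0 0;0 0 0 0 0"
}}

```text
time_s: 8.32
tcp_pos: [0.5919, 0.051, 0.1267]
orientation: [0.78, 0.626, 0.0, 0.0]
wrist_force: [0.9, -0.7, -0.2]
grip_width: 0.0
```

```bash
python3 st.py
```

```text
8.32 tcp_e [ 33.1  33.6 135.2] r 87.3 ang -1.004 toolx-e deg 89.8 F [ 0.92 -0.73 -0.21] w 0.0
```

>>> {"api": "apply_moves", "payload": {
  "moves": "0 0 0.12 0 0;0 0 0.1 0 0;0 0 0.06 0 0;0 0 0.02 0 0;0 0 0 0 0;0 0 0 0 0"
}}

```text
time_s: 8.82
tcp_pos: [0.5916, 0.0511, 0.1188]
orientation: [0.78, 0.626, -0.0, -0.0]
wrist_force: [-0.2, 0.4, 0.2]
grip_width: -0.003
```

>>> {"api": "apply_moves", "payload": {
  "moves": "0 0 0.02 0 0;0 0 0.02 0 0;0 0 0 0 0;0 0 0 0 0"
}}

```text
time_s: 9.15
tcp_pos: [0.5916, 0.0511, 0.1177]
orientation: [0.78, 0.626, -0.0, -0.0]
wrist_force: [-0.4, 0.2, 0.8]
grip_width: 0.0
```

>>> {"api": "apply_moves", "payload": {
  "moves": "0 0 0.02 0 0;0 0 0.02 0 0;0 0 0 0 0;0 0 0 0 0"
}}

```text
time_s: 9.48
tcp_pos: [0.5916, 0.0511, 0.1167]
orientation: [0.78, 0.626, -0.0, -0.0]
wrist_force: [0.5, 0.4, 0.8]
grip_width: 0.001
```

>>> {"api": "apply_moves", "payload": {
  "moves": "0 0 0.02 0 0;0 0 0.01 0 0;0 0 0 0 0;0 0 0 0 0"
}}

```text
time_s: 9.82
tcp_pos: [0.5916, 0.0511, 0.116]
orientation: [0.78, 0.626, -0.0, -0.0]
wrist_force: [0.2, 0.8, -0.0]
grip_width: -0.002
```

>>> {"api": "apply_moves", "payload": {
  "moves": "0 0 0.02 0 0;0 0 0 0 0;0 0 0 0 0"
}}

```text
time_s: 10.07
tcp_pos: [0.5916, 0.0511, 0.1155]
orientation: [0.78, 0.626, -0.0, -0.0]
wrist_force: [-0.6, 0.7, 1.2]
grip_width: -0.002
```

>>> {"api": "apply_moves", "payload": {
  "moves": "0 0 0.02 0 0;0 0 0 0 0;0 0 0 0 0"
}}

```text
time_s: 10.32
tcp_pos: [0.5916, 0.0511, 0.115]
orientation: [0.78, 0.626, -0.0, -0.0]
wrist_force: [0.3, 0.5, 0.6]
grip_width: 0.001
```

>>> {"api": "apply_moves", "payload": {
  "moves": "0 0 0.02 0 0;0 0 0 0 0;0 0 0 0 0"
}}

```text
time_s: 10.57
tcp_pos: [0.5917, 0.0511, 0.115]
orientation: [0.78, 0.626, 0.0, 0.0]
wrist_force: [-1.4, -1.1, 5.4]
grip_width: 0.004
```

>>> {"api": "apply_moves", "payload": {
  "moves": "0 0 0.02 0 0;0 0 0 0 0;0 0 0 0 0"
}}

```text
time_s: 10.82
tcp_pos: [0.5916, 0.0511, 0.1149]
orientation: [0.78, 0.626, 0.0, 0.0]
wrist_force: [-2.0, -0.3, 10.8]
grip_width: 0.001
```

>>> {"api": "apply_moves", "payload": {
  "moves": "-0.02 0 -0.006 0 0;-0.06 0 0 0 0;-0.1 0 0 0 0;-0.1 0 0 0 0"
}}

```text
time_s: 11.15
tcp_pos: [0.5911, 0.0459, 0.115]
orientation: [0.779, 0.627, 0.002, -0.0]
wrist_force: [0.7, 3.9, 5.1]
grip_width: 0.003
```

```bash
python3 st.py
```

```text
11.15 tcp_e [ 33.4  28.5 123.5] r 82.8 ang -0.973 toolx-e deg 89.9 F [0.67 3.87 5.07] w 0.003
```

>>> {"api": "apply_moves", "payload": {
  "moves": "0 0 0.004 0 0;0 0 0 0 0"
}}

```text
time_s: 11.32
tcp_pos: [0.591, 0.0454, 0.1149]
orientation: [0.78, 0.626, 0.001, 0.0]
wrist_force: [-0.2, 1.7, 6.7]
grip_width: -0.002
```

```bash
cat > pl.py <<'E'
from h import *
im,d=grab_frame("wrist"); c=cloud("wrist",d); e=inv(c.reshape(-1,3)).reshape(c.shape)
hsv=cv2.cvtColor(im,cv2.COLOR_BGR2HSV); m=(hsv[...,0]>12)&(hsv[...,0]<32)&(hsv[...,1]>120)&(abs(e[...,0]-33)<30)&(e[...,1]<70)&(e[...,1]>-70)&(abs(e[...,2]-99)<12)
p=e[m]; print("plate n",m.sum(),"y99",np.round(np.percentile(p[:,1],99),1),np.round(np.percentile(p[:,1],99.9),1))
# row position of +y end, ray to z=99
v,u=np.nonzero(m); top=[v[u==k].min() for k in np.unique(u) if (u==k).sum()>8]; r=np.median(top); print("end_e",np.round(inv(ray("wrist",(np.median(u),r),.099+Z0)),1), r)
cv2.imwrite("pics/last.png",im)
E
python3 st.py; python3 pl.py
```

```text
11.32 tcp_e [ 33.4  28.  123.4] r 82.4 ang -0.97 toolx-e deg 89.8 F [-0.24  1.68  6.72] w -0.002
plate n 5325 y99 48.0 52.0
end_e [[31.7 48.3 99. ]] 261.0
```

The plate end still reads y≈48, so the finger skidded about 5 mm at about 5–6 N, still on the plain end. I'll lift, go back and press a little more firmly.

>>> {"api": "apply_moves", "payload": {
  "moves": "0 0 -0.1 0 0;0.12 0 0 0 0;0.11 0 0 0 0;0 0 0.02 0 0;0 0 0.04 0 0;0 0 0.02 0 0;0 0 0.01 0 0;0 0 0 0 0"
}}

```text
time_s: 12.03
tcp_pos: [0.5913, 0.0501, 0.1149]
orientation: [0.78, 0.626, 0.0, 0.0]
wrist_force: [-3.2, -0.3, 10.7]
grip_width: -0.003
```

```bash
python3 st.py; python3 pl.py
```

```text
12.03 tcp_e [ 32.7  32.6 123.4] r 86.6 ang -0.994 toolx-e deg 89.8 F [-3.22 -0.34 10.72] w -0.003
plate n 4143 y99 47.7 51.4
end_e [[32.1 48.2 99. ]] 272.0
```

>>> {"api": "apply_moves", "payload": {
  "moves": "-0.04 0 0 0 0;-0.06 0 0 0 0"
}}

```text
time_s: 12.25
tcp_pos: [0.5913, 0.0492, 0.115]
orientation: [0.779, 0.627, 0.001, -0.0]
wrist_force: [-0.9, 4.5, 5.6]
grip_width: 0.003
```

>>> {"api": "apply_moves", "payload": {
  "moves": "-0.06 0 0.005 0 0;-0.06 0 0.005 0 0"
}}

```text
time_s: 12.42
tcp_pos: [0.5912, 0.0469, 0.115]
orientation: [0.779, 0.627, 0.002, -0.0]
wrist_force: [0.1, 7.1, 8.2]
grip_width: -0.001
```

>>> {"api": "apply_moves", "payload": {
  "moves": "-0.08 0 0.003 0 0;-0.08 0 0 0 0"
}}

```text
time_s: 12.58
tcp_pos: [0.5906, 0.0431, 0.115]
orientation: [0.779, 0.627, 0.002, -0.0]
wrist_force: [0.9, 5.7, 7.6]
grip_width: 0.0
```

```bash
python3 st.py; python3 pl.py
```

```text
12.58 tcp_e [ 33.5  25.6 123.5] r 80.4 ang -0.954 toolx-e deg 89.9 F [0.87 5.73 7.62] w 0.0
plate n 5905 y99 46.6 46.9
end_e [[31.9 47.8 99. ]] 255.0
```

Run:
```python
import cv2
im=cv2.imread("pics/last.png"); cv2.imwrite("pics/w3.png",cv2.resize(im[190:370,210:430],None,fx=3.5,fy=3.3,interpolation=cv2.INTER_CUBIC))
```

```text
(no output)
```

View pics/w3.png

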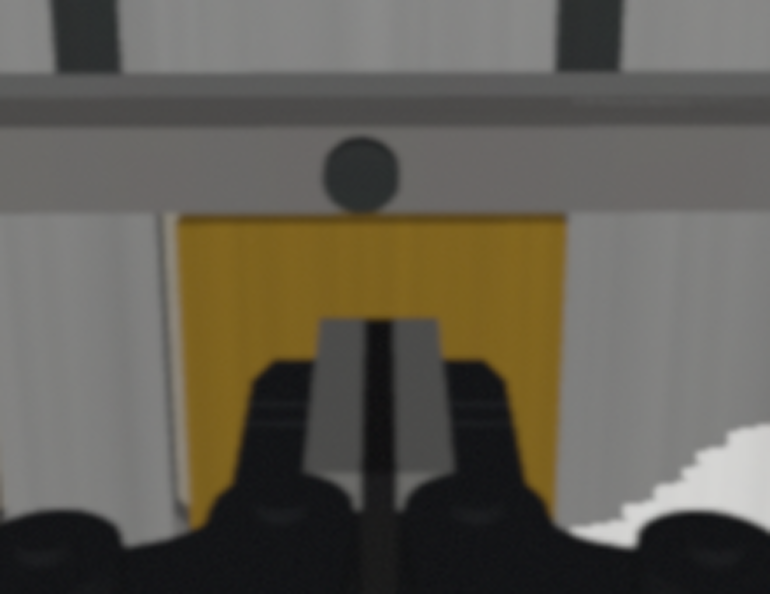

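The plate's end only just shows from behind the stop, so the plate has moved about 1 mm at most. I'll keep the sideways load on and bring the press to about 9 N.

>>> {"api": "apply_moves", "payload": {
  "moves": "-0.03 0 0.008 0 0;-0.05 0 0.005 0 0"
}}

```text
time_s: 12.8
tcp_pos: [0.5904, 0.0417, 0.1149]
orientation: [0.779, 0.627, 0.003, -0.0]
wrist_force: [0.0, 8.0, 12.1]
grip_width: 0.0
```

```bash
python3 st.py
```

```text
12.8 tcp_e [ 33.6  24.2 123.4] r 79.2 ang -0.945 toolx-e deg 89.9 F [ 0.04  8.   12.13] w 0.0
```

>>> {"api": "apply_moves", "payload": {
  "moves": "-0.03 0 -0.01 0 0;-0.06 0 0 0 0"
}}

```text
time_s: 12.97
tcp_pos: [0.5898, 0.039, 0.115]
orientation: [0.779, 0.627, 0.002, -0.0]
wrist_force: [-0.0, 6.4, 8.9]
grip_width: 0.001
```

```bash
python3 st.py; python3 pl.py
```

```text
12.97 tcp_e [ 33.6  21.4 123.5] r 77.0 ang -0.924 toolx-e deg 89.9 F [-0.01  6.39  8.9 ] w 0.001
plate n 6337 y99 44.1 44.4
end_e [[31.9 45.5 99. ]] 251.0
```

>>> {"api": "apply_moves", "payload": {
  "moves": "-0.07 0 0 0 0;-0.08 0 0 0 0;-0.08 0 0 0 0"
}}

```text
time_s: 13.27
tcp_pos: [0.5886, 0.0334, 0.1149]
orientation: [0.779, 0.627, 0.002, -0.0]
wrist_force: [0.4, 6.3, 8.6]
grip_width: 0.002
```

```bash
python3 st.py; python3 pl.py
```

```text
13.27 tcp_e [ 33.6  15.7 123.4] r 72.5 ang -0.876 toolx-e deg 89.9 F [0.4  6.3  8.57] w 0.002
plate n 6460 y99 38.7 38.9
end_e [[31.5 40.  99. ]] 250.0
```

It is dragging now: plate and finger both moved 5.5 mm at about 8.6 N. I'll carry on.

>>> {"api": "apply_moves", "payload": {
  "moves": "-0.08 0 0 0 0;-0.08 0 0 0 0;-0.08 0 0 0 0;-0.08 0 0 0 0;-0.08 0 0 0 0"
}}

```text
time_s: 13.73
tcp_pos: [0.5864, 0.0236, 0.115]
orientation: [0.779, 0.627, 0.002, -0.0]
wrist_force: [0.8, 5.9, 8.2]
grip_width: 0.001
```

>>> {"api": "apply_moves", "payload": {
  "moves": "-0.08 0 0 0 0;-0.08 0 0 0 0;-0.08 0 0 0 0"
}}

```text
time_s: 13.98
tcp_pos: [0.5852, 0.0177, 0.1149]
orientation: [0.779, 0.627, 0.002, -0.0]
wrist_force: [0.6, 6.8, 9.7]
grip_width: -0.003
```

```bash
python3 st.py; python3 pl.py
```

```text
13.98 tcp_e [ 33.6  -0.4 123.4] r 61.0 ang -0.707 toolx-e deg 89.9 F [0.58 6.81 9.71] w -0.003
plate n 6451 y99 22.6 22.9
end_e [[31.5 23.9 99. ]] 250.0
```

>>> {"api": "apply_moves", "payload": {
  "moves": "-0.08 0 -0.003 0 0;-0.08 0 0 0 0;-0.08 0 0 0 0;-0.08 0 0 0 0"
}}

```text
time_s: 14.37
tcp_pos: [0.5835, 0.0097, 0.115]
orientation: [0.779, 0.627, 0.002, 0.0]
wrist_force: [0.8, 6.0, 7.9]
grip_width: 0.0
```

>>> {"api": "apply_moves", "payload": {
  "moves": "-0.08 0 0 0 0;-0.08 0 0 0 0;-0.08 0 0 0 0;-0.08 0 0 0 0"
}}

```text
time_s: 14.7
tcp_pos: [0.5817, 0.0019, 0.1149]
orientation: [0.779, 0.627, 0.002, 0.0]
wrist_force: [0.6, 5.5, 7.9]
grip_width: -0.002
```

```bash
python3 st.py; python3 pl.py
```

```text
14.7 tcp_e [ 33.6 -16.6 123.4] r 52.0 ang -0.467 toolx-e deg 89.9 F [0.62 5.52 7.86] w -0.002
plate n 6909 y99 8.5 8.6
end_e [[31.5  9.8 99. ]] 245.0
```

It skidded about 2 mm when the force dropped to 7.9 N. Step 2's overhang is reached (centre about -31). I'll take a fresh hold nearer the plate's plain end.

>>> {"api": "apply_moves", "payload": {
  "moves": "0 0 -0.1 0 0;0.16 0 0 0 0;0.16 0 0 0 0;0.16 0 0 0 0;0 0 0.03 0 0;0 0 0.03 0 0;0 0 0.015 0 0;0 0 0.005 0 0;0 0 0 0 0"
}}

```text
time_s: 15.5
tcp_pos: [0.5828, 0.0119, 0.115]
orientation: [0.78, 0.626, 0.0, -0.0]
wrist_force: [-1.7, 1.3, 7.7]
grip_width: -0.001
```

```bash
python3 st.py; python3 pl.py
```

```text
15.5 tcp_e [ 32.5  -6.5 123.5] r 58.1 ang -0.614 toolx-e deg 89.8 F [-1.72  1.34  7.7 ] w -0.001
plate n 4401 y99 8.5 8.8
end_e [[32.3  9.9 99. ]] 270.0
```

>>> {"api": "apply_moves", "payload": {
  "moves": "-0.03 0 0.01 0 0;-0.04 0 0.008 0 0;-0.05 0 0.006 0 0"
}}

```text
time_s: 15.8
tcp_pos: [0.5828, 0.0113, 0.1149]
orientation: [0.779, 0.627, 0.002, -0.001]
wrist_force: [-2.4, 9.4, 12.0]
grip_width: 0.002
```

>>> {"api": "apply_moves", "payload": {
  "moves": "-0.05 0 0.004 0 0;-0.06 0 0 0 0"
}}

```text
time_s: 15.97
tcp_pos: [0.5825, 0.0089, 0.1149]
orientation: [0.779, 0.627, 0.002, -0.0]
wrist_force: [-1.8, 9.5, 11.3]
grip_width: -0.003
```

```bash
python3 st.py; python3 pl.py
```

```text
15.97 tcp_e [ 32.9  -9.5 123.4] r 56.1 ang -0.574 toolx-e deg 89.9 F [-1.85  9.49 11.25] w -0.003
plate n 4687 y99 6.4 6.7
end_e [[31.9  7.9 99. ]] 267.0
```

>>> {"api": "apply_moves", "payload": {
  "moves": "-0.05 0 -0.012 0 0;-0.07 0 0 0 0"
}}

```text
time_s: 16.18
tcp_pos: [0.582, 0.0049, 0.1149]
orientation: [0.779, 0.627, 0.002, -0.0]
wrist_force: [0.1, 5.7, 7.2]
grip_width: -0.001
```

>>> {"api": "apply_moves", "payload": {
  "moves": "-0.07 0 0 0 0;-0.08 0 0 0 0;-0.08 0 0 0 0"
}}

```text
time_s: 16.43
tcp_pos: [0.5811, -0.0009, 0.115]
orientation: [0.779, 0.627, 0.002, 0.0]
wrist_force: [0.2, 4.4, 7.4]
grip_width: -0.001
```

```bash
python3 st.py; python3 pl.py
```

```text
16.43 tcp_e [ 33.5 -19.4 123.5] r 50.8 ang -0.417 toolx-e deg 89.9 F [0.24 4.37 7.4 ] w -0.001
plate n 6853 y99 5.7 6.0
end_e [[31.5  7.  99. ]] 245.0
```

It skidded again below about 7.5 N, which calibrates the command. I'll take one more fresh hold, then drag at about 9 N.

>>> {"api": "apply_moves", "payload": {
  "moves": "0 0 -0.1 0 0;0.17 0 0 0 0;0.17 0 0 0 0;0.17 0 0 0 0;0 0 0.03 0 0;0 0 0.03 0 0;0 0 0.02 0 0;0 0 0.004 0 0;0 0 0 0 0"
}}

```text
time_s: 17.23
tcp_pos: [0.5824, 0.0101, 0.115]
orientation: [0.78, 0.626, 0.0, -0.0]
wrist_force: [-1.6, 2.0, 8.4]
grip_width: -0.0
```

>>> {"api": "apply_moves", "payload": {
  "moves": "-0.03 0 0.008 0 0;-0.04 0 0.008 0 0;-0.05 0 0.004 0 0"
}}

```text
time_s: 17.48
tcp_pos: [0.5824, 0.0093, 0.115]
orientation: [0.779, 0.627, 0.002, -0.0]
wrist_force: [-2.0, 8.0, 10.0]
grip_width: 0.0
```

```bash
python3 st.py; python3 pl.py
```

```text
17.48 tcp_e [ 32.7  -9.2 123.5] r 56.4 ang -0.578 toolx-e deg 89.9 F [-1.98  7.99  9.99] w 0.0
plate n 4480 y99 6.0 6.2
end_e [[32.2  7.5 99. ]] 269.0
```

Forces are good (10.0 N down). I'll drag on without changing the height.

>>> {"api": "apply_moves", "payload": {
  "moves": "-0.05 0 -0.002 0 0;-0.07 0 0 0 0"
}}

```text
time_s: 17.7
tcp_pos: [0.5823, 0.0061, 0.115]
orientation: [0.779, 0.627, 0.002, -0.0]
wrist_force: [0.3, 6.5, 7.4]
grip_width: 0.0
```

>>> {"api": "apply_moves", "payload": {
  "moves": "-0.08 0 0 0 0;-0.08 0 0 0 0"
}}

```text
time_s: 17.87
tcp_pos: [0.5816, 0.0019, 0.1149]
orientation: [0.779, 0.627, 0.002, 0.0]
wrist_force: [1.0, 4.8, 7.7]
grip_width: 0.0
```

```bash
python3 st.py; python3 pl.py
```

```text
17.87 tcp_e [ 33.5 -16.6 123.4] r 52.1 ang -0.467 toolx-e deg 89.9 F [1.01 4.82 7.71] w 0.0
plate n 6149 y99 5.6 5.9
end_e [[31.8  7.  99. ]] 252.0
```

>>> {"api": "apply_moves", "payload": {
  "moves": "-0.03 0 0.006 0 0;-0.05 0 0.003 0 0"
}}

```text
time_s: 18.08
tcp_pos: [0.5814, 0.0005, 0.1149]
orientation: [0.779, 0.627, 0.003, -0.0]
wrist_force: [0.5, 7.7, 9.4]
grip_width: 0.002
```

>>> {"api": "apply_moves", "payload": {
  "moves": "-0.06 0 -0.002 0 0;-0.07 0 0 0 0"
}}

```text
time_s: 18.25
tcp_pos: [0.5806, -0.003, 0.1149]
orientation: [0.779, 0.627, 0.002, 0.0]
wrist_force: [0.6, 5.5, 9.6]
grip_width: 0.003
```

```bash
python3 st.py; python3 pl.py
```

```text
18.25 tcp_e [ 33.6 -21.6 123.4] r 50.0 ang -0.377 toolx-e deg 89.9 F [0.65 5.47 9.62] w 0.003
plate n 6143 y99 0.8 1.1
end_e [[31.4  2.2 99. ]] 251.0
```

>>> {"api": "apply_moves", "payload": {
  "moves": "-0.08 0 0 0 0;-0.08 0 0 0 0;-0.08 0 0 0 0;-0.08 0 0 0 0"
}}

```text
time_s: 18.63
tcp_pos: [0.5787, -0.0115, 0.1149]
orientation: [0.779, 0.627, 0.002, 0.0]
wrist_force: [0.5, 4.7, 10.1]
grip_width: -0.001
```

>>> {"api": "apply_moves", "payload": {
  "moves": "-0.08 0 0 0 0;-0.08 0 0 0 0;-0.08 0 0 0 0"
}}

```text
time_s: 18.88
tcp_pos: [0.5774, -0.0174, 0.1149]
orientation: [0.779, 0.627, 0.002, 0.0]
wrist_force: [0.3, 4.4, 10.7]
grip_width: 0.003
```

```bash
python3 st.py; python3 pl.py
```

```text
18.88 tcp_e [ 33.5 -36.3 123.4] r 46.6 ang -0.079 toolx-e deg 89.8 F [ 0.25  4.39 10.72] w 0.003
plate n 6018 y99 -13.7 -13.5
end_e [[ 31.1 -12.4  99. ]] 251.0
```

>>> {"api": "apply_moves", "payload": {
  "moves": "-0.08 0 -0.005 0 0;-0.08 0 0 0 0"
}}

```text
time_s: 19.1
tcp_pos: [0.5765, -0.0216, 0.1149]
orientation: [0.779, 0.626, 0.002, 0.0]
wrist_force: [0.6, 3.2, 8.9]
grip_width: -0.002
```

>>> {"api": "apply_moves", "payload": {
  "moves": "-0.08 0 0 0 0;-0.08 0 0 0 0"
}}

```text
time_s: 19.27
tcp_pos: [0.5757, -0.0256, 0.1149]
orientation: [0.78, 0.626, 0.002, 0.0]
wrist_force: [-0.0, 2.8, 9.6]
grip_width: -0.001
```

```bash
python3 st.py; python3 pl.py
```

```text
19.27 tcp_e [ 33.5 -44.6 123.4] r 46.7 ang 0.1 toolx-e deg 89.8 F [-0.01  2.81  9.64] w -0.001
plate n 6017 y99 -22.0 -21.7
end_e [[ 31.1 -20.7  99. ]] 251.0
```

>>> {"api": "apply_moves", "payload": {
  "moves": "-0.06 0 0 0 0;0 0 0 0 0;0 0 -0.6 0 0;0 0 -1 0 0;0 0 -1 0 0;0 0 0 0 0;0 0 0 0 0;0 0 0 0 0;0 0 0 0 0"
}}

```text
time_s: 20.07
tcp_pos: [0.5734, -0.0285, 0.1779]
orientation: [0.78, 0.626, -0.001, -0.0]
wrist_force: [0.4, 0.3, -0.8]
grip_width: -0.0
```

```bash
python3 st.py
python3 - <<'E'
from h import *
t,_=grab_frame("top"); cv2.imwrite("pics/top3.png",cv2.resize(t[190:320,140:320],None,fx=4,fy=4,interpolation=cv2.INTER_CUBIC))
im,d=grab_frame("wrist"); cv2.imwrite("pics/w4.png",im)
E
```

```text
20.07 tcp_e [ 31.9 -48.  186.4] r 48.8 ang 0.165 toolx-e deg 89.8 F [ 0.44  0.26 -0.81] w -0.0
```

View pics/w4.png

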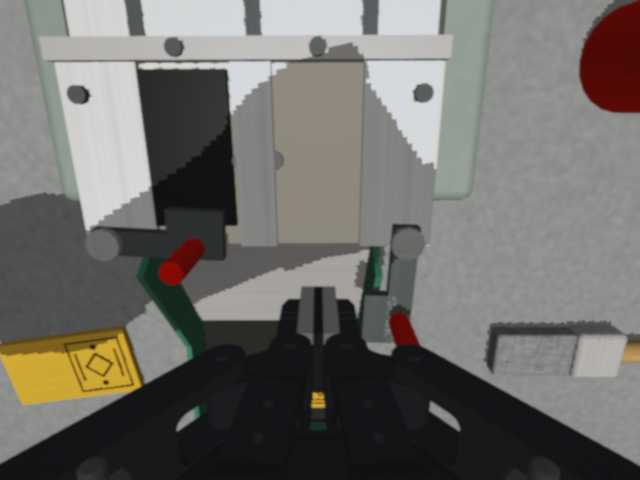

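The far pocket is empty. The blank is still in its nest with its gate shut (150–235, 65–225), and the opened gate stands along -y at (400,310). Brass shows through the fingers down in the tray at (318,400). I'll raise the arm clear and check from above.

>>> {"api": "apply_moves", "payload": {
  "moves": "0 0 -0.8 0 0;0.5 0 -0.8 0 0;1 0 -0.5 0 0;1 0 0 0 0;1 0 0 0 0;1 0 0 0 0;0 0 0 0 0;0 0 0 0 0"
}}

```text
time_s: 20.83
tcp_pos: [0.5981, 0.0833, 0.2307]
orientation: [0.779, 0.627, -0.0, -0.001]
wrist_force: [-0.3, -0.5, -0.5]
grip_width: -0.001
```

```bash
python3 st.py
python3 - <<'E'
from h import *
t,d=grab_frame("top"); s,_=grab_frame("scene")
a=cv2.resize(t[190:320,140:320],(640,462),interpolation=cv2.INTER_CUBIC); cv2.imwrite("pics/top4.png",a)
cv2.imwrite("pics/scene4.png",s)
e=inv(cloud("top",d).reshape(-1,3)).reshape(480,640,3)
hsv=cv2.cvtColor(t,cv2.COLOR_BGR2HSV); m=(hsv[...,0]>12)&(hsv[...,0]<32)&(hsv[...,1]>120)&(abs(e[...,0])<70)&(abs(e[...,1]+192)<60)
p=e[m]; print(m.sum(),"plate e",np.round(np.percentile(p,[2,50,98],axis=0),1).tolist())
E
```

```text
20.83 tcp_e [ 32.3  66.5 239.2] r 116.7 ang -1.15 toolx-e deg 90.0 F [-0.31 -0.49 -0.55] w -0.001
725 plate e [[10.4, -225.1, 10.6], [33.1, -185.4, 17.9], [56.3, -145.1, 23.5]]
```

View pics/top4.png

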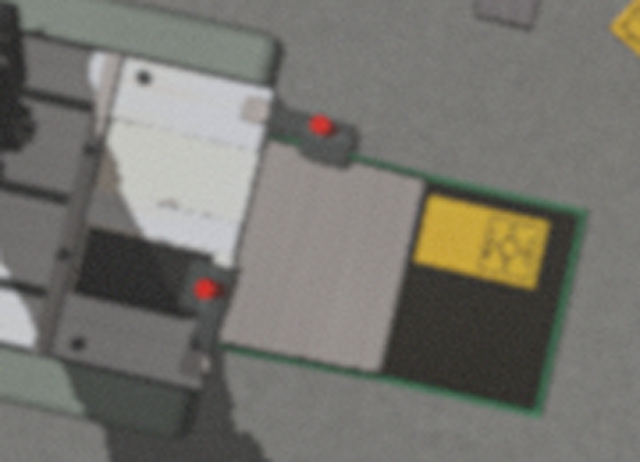

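The plate lies flat in the tray at (483,243), centred at about (33,-185) with z at floor level. Its gate is open and the blank and its gate are unchanged, so I'm handing in.

```bash
python3 -c "
from rig import *
print(job_done())"
```

```text
the job is handed in; nothing more can be done
None
```

The brass plate is in the catch tray, and I handed the job in at about 21 s. No verdict was reported, so whether the marking limit held is not confirmed.

**What I did:** I gripped the red knob of the far gate, which was the brass plate's, and swung it to about 1.5 rad. I then pressed the shut fingertips on the plain end, dragged the plate flat over the ledge and lifted off so that it slid down the chute.

**Last checks:**
- **Plate:** it lies flat in the tray, centred at about (33, -185) mm in the engraver frame and at about floor height.
- **Gate and blank:** the plate's gate stands open along -y. The blank and its shut gate look unchanged in the top view.
- **Arm:** it was raised clear and touching nothing.
- **Bystanders:** I did not measure their positions afterwards. The arm did not go near any of them after its first pass well above the table.

**What went less well:**
- **Skids:** the finger skidded several times when the press fell below about 8 N, by 5–10 mm each. I re-placed it three times. The grasp point stayed at least 13 mm towards the plain end, short of the 4 mm limit.
- **Press force:** the press was mostly 7–10 N. It twice peaked at about 12 N downwards with 8–9 N sideways, roughly 14.5–15 N combined at the wrist. That is at or slightly above the 14 N limit, and the readings carry about 1 N of noise. The simulation did not stop, but I can't rule out that the limit was passed.

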